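# Put a gear set away in stepped trays

### The job

Put the three toothed gears away in the stack of three stepped trays: the largest gear lies in the short bay of the longest tray, which stays where it is, the medium gear in the short bay of the middle tray and the smallest in either bay of the shortest tray, each standing flat on the tray floor with its hub up. Stack the trays squarely by length with alternating steps: the middle tray rests on the rim of the longest one over its long bay, their ends flush, with its own short bay at the far end from the longest tray's short bay, and the shortest tray rests on the rim of the middle one over its long bay, again with ends flush, so that both short bays stay open to view. Leave the square flange, the bearing ring and the brass nut where they are.

Things in the scene. Friction and masses are not known exactly. Their poses are not given: they have to be found in the camera images.
- tray_bottom: white open tray, 244 (x) by 76 (y) by 30 mm high; floor and walls 4 mm; a rim-high 10 mm divider across it, centred at x = -45 mm, between the short bay (68 mm long inside, at the -x end) and the long bay (158 mm inside, at the +x end). It is fixed to the bench. Origin: centre of its underside
- tray_middle: white open tray, 172 (x) by 76 (y) by 30 mm high; floor and walls 4 mm; a rim-high 10 mm divider across it, centred at x = +19 mm, between the long bay (96 mm inside, at the -x end) and the short bay (58 mm inside, at the +x end). Loose, 300 g; pinch the divider from above. Origin: centre of underside. Stacked: at x = +36 mm, y = 0, z = 30 mm in the longest tray's frame, pointing the same way
- tray_top: white open tray, 110 (x) by 76 (y) by 30 mm high; floor and walls 4 mm; a rim-high 10 mm divider across it, at its middle, between two equal bays (46 mm inside). Loose, 220 g; pinch the divider from above. Origin: centre of underside. Stacked: at x = -31 mm, y = 0, z = 30 mm in the middle tray's frame, either way round
- gear_large: toothed gear wheel of dark steel, the largest of three (52 mm over the teeth, 12 mm thick), standing flat with a plain round hub of 22 mm diameter rising from its middle to 46 mm above its underside; 260 g. Origin: centre of the underside, z up along the hub; loose
- gear_medium: toothed gear wheel of dark steel, the medium one of three (42 mm over the teeth, 12 mm thick), standing flat with a plain round hub of 20 mm diameter rising from its middle to 46 mm above its underside; 190 g. Origin: centre of the underside, z up along the hub; loose
- gear_small: toothed gear wheel of dark steel, the smallest of three (32 mm over the teeth, 12 mm thick), standing flat with a plain round hub of 18 mm diameter rising from its middle to 46 mm above its underside; 120 g. Origin: centre of the underside, z up along the hub; loose
- flange: square flange of the same dark steel, four bolt holes in its corners, 40 by 40 mm, 12 mm thick, with a 20 mm hub up to 46 mm; not to be moved. Origin: centre of the underside
- bearing: low bright steel bearing ring, 38 mm outside, 20 mm bore, 12 mm high; not to be moved. Origin: centre of the underside
- nut: brass hexagon nut, 26 mm across flats, 12 mm high; not to be moved. Origin: centre of the underside
Mind the look-alikes: they are no part of the job. Leave any blue or orange look-alike of the tray_top alone.

How it is judged (in metres and radians):
At the end, for the whole second after the job is handed in: Trays stacked flat on the rims as the goal says, each within 12 mm in x and y (3 mm in height) of its flush place and 0.15 rad of square, middle tray's short bay at the end away from the longest's; each gear flat (3 mm, 0.12 rad) on the floor of its own bay; all at rest (x of tray_middle in the frame of tray_bottom between 0.024 and 0.048 m and y of tray_middle in the frame of tray_bottom between -0.012 and 0.012 m and z of tray_middle in the frame of tray_bottom between 0.027 and 0.033 m and angle between the x axis of tray_middle and the x axis of tray_bottom, either way round below 0.15 rad and x of tray_bottom in the frame of tray_middle below 0 m and x of tray_top in the frame of tray_middle between -0.043 and -0.019 m and y of tray_top in the frame of tray_middle between -0.012 and 0.012 m and z of tray_top in the frame of tray_middle between 0.027 and 0.033 m and angle between the x axis of tray_top and the x axis of tray_middle, either way round below 0.15 rad and x of gear_large in the frame of tray_bottom between -0.099 and -0.069 m and y of gear_large in the frame of tray_bottom between -0.015 and 0.015 m and z of gear_large in the frame of tray_bottom between 0.001 and 0.007 m and x of gear_medium in the frame of tray_middle between 0.038 and 0.068 m and y of gear_medium in the frame of tray_middle between -0.018 and 0.018 m and z of gear_medium in the frame of tray_middle between 0.001 and 0.007 m and x of gear_small in the frame of tray_top between -0.045 and 0.045 m and y of gear_small in the frame of tray_top between -0.025 and 0.025 m and z of gear_small in the frame of tray_top between 0.001 and 0.007 m and angle between each of gear_large, gear_medium, gear_small's own z axis and vertical below 0.12 rad and linear speed of each of gear_large, gear_medium, gear_small, tray_middle, tray_top below 0.02 m/s and angular speed of each of gear_large, gear_medium, gear_small, tray_middle, tray_top below 0.2 rad/s); the robot touches nothing.
It fails at once if the square flange is moved more than 30 mm (distance of flange from where it was at the start of the episode above 0.03 m).
It fails at once if the bearing ring is moved more than 30 mm (distance of bearing from where it was at the start of the episode above 0.03 m).
It fails at once if the brass nut is moved more than 30 mm (distance of nut from where it was at the start of the episode above 0.03 m).
It also fails if it takes over 118 s, if anything falls off the work surface, if the arm or the gripper's body presses on something with over 40 N, if the wrist force passes 120 N, or if a joint passes its speed limit or range.

### The arm

A 6-joint arm with a two-finger parallel gripper is mounted at the origin on the work surface. World frame = base frame: x ahead of the robot, y to its left, z up, the work surface at z = 0. Lengths are in m, angles in degrees, forces in N, time in s.
With the tool pointing down it reaches from about 0.3 to 0.825 m from the base axis. Payload 5.4 kg.
Tool frame: the origin (TCP) lies at the very end of the fingers, on their centre line; the grasp point (between the pads) lies behind it (arm.grip_point_offset is the z of the grasp point in the tool frame, in m); z points along the fingers, y is the line along which they close (so a half turn about z gives the same grasp; the last joint's range is limited). The gripper opens to 92 mm and grips with 3 to 60 N. Pads are 20 mm wide; open, the fingers measure 128 mm over their backs; the gripper's body (75 mm by 189 mm) begins 69 mm behind the grasp point.
Start: joints at [-79.017, 9.076, 91.501, -0, 79.423, -12.038], TCP at [0.225, -0.529, 0.215] pointing down, gripper open.
Joint ranges: [-166.64, 166.64], [-54.1, 131.32], [10.49, 154.53], [-73.88, 253.88], [9.74, 151.15], [-171.62, 171.62]. Speed limits (degrees/s): [147.25, 147.25, 180, 180, 180, 180].

### API

Orientations are given as [roll, pitch, yaw] about the fixed x, y, z axes, in that order (R = Rz(yaw) Ry(pitch) Rx(roll)).
In Python, from plant import sense, optics, finish_job, arm gives the robot as it stands.
- The arm moves only by the tool servo_tool, never from a script. Its argument "plan" is a list of rows, each an object of numbers: "fingers": the gripper's target within -1 to 1 (fully open at 1, half-way at 0, shut at -1); "dx", "dy", "dz": the shift along the tool's x, y, z in cm; "twist": the turn about the tool's z in degrees. In form: [{"fingers": .., "dx": .., "dy": .., "dz": .., "twist": ..}, ...]. A call has 1 to 12 rows; each row shifts and turns the commanded pose from where the row before left it, along the tool's axes as they then stand; what a row does not reach is not made up. A row lasts 1/10 s, in which the tool goes at most 50 mm and 8.59 degrees, less where a joint would pass 70% of its speed; a pose out of reach is approached as far as the arm can. A call is refused whole if a number of a shift passes 5 or a number of a turn 8.59, either way. A call with a gripper value outside its range is refused whole. The fingers move at their own pace and stop on an object; "newtons" is the grip in N (left out, the last holds). Time passes only in rows, so rows that do not move let the fingers close. It gives the time, the measured TCP pose, the force, the opening and the grip force at its end, in the units of the state.
- sense(): the state, without advancing time (a new reading comes with each control period).
- optics.grab_frame(name): name is "scene" or "side" or "wrist"; returns a dict with "color" (384x512x3 uint8, red, green, blue), "z_map" (384x512 float32, m along the optical axis (not along the pixel's ray), 0 where there is no reading), "camera_matrix" (3x3 intrinsics, pixels), "extrinsics" (4x4, takes a point from world to camera coordinates); the wrist camera has in their place "tool_from_camera" (4x4, takes a point from camera to tool coordinates, whose origin is the TCP and whose axes are the flange's). Camera axes: x right, y down, z forward; pixel columns grow to the right and rows downward; lengths in m; the calibration is good to about 2 mm. A picture is of the moment at which its call begins: read the wrist's pose just before it.
- finish_job(): hands the job in; it is judged then, once.
The state is a dict: "clock": time; "qpos": joint angles; "dq": joint speeds; "joint_efforts": joint torques, N m; "ee_pos": TCP position; "eef_rot": TCP orientation; "ft_force": force on the tool from outside, world axes, zero at the start; "wrist_torque": the same for the moment, N m; "width": finger opening in m; "gripper_force": force on a finger pad.
Only numpy, scipy, OpenCV 4.12 (cv2) and the standard library are available. Lean on these libraries where they do the work, as an engineer would, in place of code of your own. Each camera call takes 0.05 s, during which the arm holds its last target. There are 200 camera calls.

## Working session

There is one attempt and no reset: what is moved stays moved. The work goes in short steps, Python scripts to look and compute and a tool call to move; the robot and the scene stay as the last step left them, time stands still between calls to the robot, and variables do not carry over. Pictures are saved under pics/ and viewed, at most 14 in all, crops included, and the job is handed in when it is done.

Besides the shell and the picture viewer there is one more tool, called in YAML: its name, and indented under it one key for each argument. servo_tool: Moves the arm, as the interface text tells. Its arguments: {"type":"object","properties":{"plan":{"type":"array","items":{"type":"object","properties":{"fingers":{"type":"number"},"dx":{"type":"number"},"dy":{"type":"number"},"dz":{"type":"number"},"twist":{"type":"number"}}}},"newtons":{"type":"number"}},"required":["plan"]}

```bash
ls; mkdir -p pics
cat > h.py <<'E'
import numpy as np,cv2
from plant import sense,optics,arm
def grab(n,out=None):
    f=optics.grab_frame(n)
    if out: cv2.imwrite('pics/'+out,cv2.cvtColor(f['color'],cv2.COLOR_RGB2BGR))
    return f
def cloud(f):
    z=f['z_map'];K=f['camera_matrix'];v,u=np.mgrid[:z.shape[0],:z.shape[1]]
    P=np.stack([(u-K[0,2])/K[0,0]*z,(v-K[1,2])/K[1,1]*z,z,np.ones_like(z)],-1)
    return (P@np.linalg.inv(f['extrinsics']).T)[...,:3]
E
python3 - <<'E'
from h import *
print(sense()); print(arm.grip_point_offset)
for n in('scene','side'):
    f=grab(n,n+'0.png'); np.savez(n+'0.npz',**f)
    print(n,np.linalg.inv(f['extrinsics']).round(3).tolist(), f['camera_matrix'][0].tolist(),(f['z_map']>0).mean())
E
```

```text
pics
{'clock': 0.0, 'qpos': array([-7.90172193e+01,  9.11255877e+00,  9.15697907e+01, -6.17475880e-04,
        7.94219216e+01, -1.20395102e+01]), 'dq': array([ 0.04688461,  0.01865638,  0.04046801, -0.00120946,  0.02768728,
        0.01826346]), 'joint_efforts': array([-1.63407134e-03, -3.85570979e+01, -3.22108948e+01,  7.01841409e-02,
        3.80533410e-02, -1.43054667e-04]), 'ee_pos': array([ 0.2247204 , -0.52861186,  0.21364063]), 'eef_rot': array([-1.79897896e+02, -2.11560659e-02,  2.30223859e+01]), 'ft_force': array([-0.18952076,  0.6678069 , -0.52382835]), 'wrist_torque': array([-0.02441432,  0.00883463,  0.02277779]), 'gripper_force': 0.0, 'width': 0.09187865417366027}
-0.0187
scene [[0.642, 0.63, -0.436, 0.909], [0.766, -0.523, 0.372, -0.386], [0.006, -0.574, -0.819, 0.721], [0.0, 0.0, 0.0, 1.0]] [396.3492878648536, 0.0, 255.14428901899666] 0.9961649576822916
side [[-0.799, -0.438, 0.413, 0.086], [-0.602, 0.585, -0.544, 0.522], [-0.004, -0.683, -0.731, 0.812], [0.0, 0.0, 0.0, 1.0]] [429.8728533048322, 0.0, 255.98218506548466] 0.99603271484375
```

View pics/scene0.png

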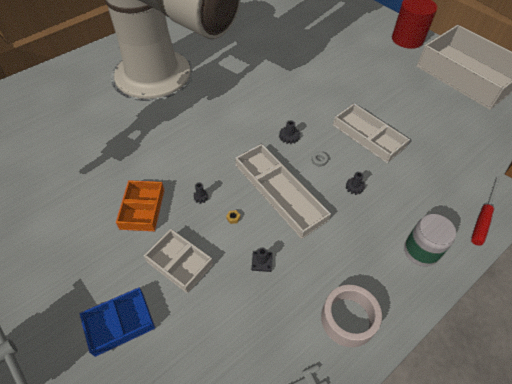

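View pics/side0.png

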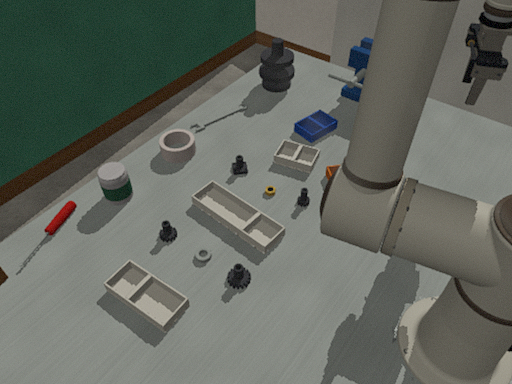

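The scene view shows the bottom tray at (282,188), the middle tray (371,132), the white top tray (178,260), the large gear (289,132), medium (356,184), small (200,192) and the flange (262,260). Now I measure them with depth.

```bash
cat > m.py <<'E'
from h import *
def fit(n,f,rim=(.024,.035)):
    P=cloud(f); m=((P[...,2]>.007)&(P[...,2]<.07)).astype(np.uint8)
    m[(P[...,0]<.25)|(P[...,0]>.85)]=0
    k,l=cv2.connectedComponents(m)
    for i in range(1,k):
        Q=P[l==i]
        if len(Q)<25: continue
        c=np.median(Q[:,:2],0)
        zt=np.percentile(Q[:,2],97)
        r=Q[(Q[:,2]>rim[0])&(Q[:,2]<rim[1])] if zt<.04 else Q
        if zt<.04 and len(r)<20: r=Q
        (cx,cy),(w,h),a=cv2.minAreaRect((r[:,:2]*1000).astype(np.float32))
        v,u=np.argwhere(l==i).mean(0)
        t=Q[Q[:,2]>.038]
        print(n,'px',int(u),int(v),'n',len(Q),'ztop',round(zt*1000),'rect',np.round([cx,cy,w,h,a],1),'hub',(t[:,:2].mean(0)*1000).round(1) if len(t)>5 else '',len(t))
if __name__=='__main__':
    for n in('scene','side'): 
        f=np.load(n+'0.npz'); P=cloud(f); b=P[(abs(P[...,2])<.01)]; print(np.median(b[:,2]))
        fit(n,f)
E
python3 m.py
```

```text
-0.0005668141728829568
scene px 409 33 n 678 ztop 68 rect [372.2 675.6  99.6  55.4  28.5] hub [376.4 665.7] 360
scene px 468 63 n 3815 ztop 69 rect [578.4 689.2 169.3 242.1  89.6] hub [564.3 676.6] 2026
scene px 371 131 n 1295 ztop 30 rect [556.5 285.5 172.5  80.5   2.4] hub  0
scene px 289 131 n 302 ztop 46 rect [430.9 131.2  50.   52.8  35.7] hub [432.1 130.4] 60
scene px 280 187 n 1715 ztop 31 rect [543.5  -1.6  78.1 245.2  85.6] hub  0
scene px 319 157 n 128 ztop 13 rect [534.8 132.5  36.1  35.6  67.3] hub  0
scene px 509 169 n 39 ztop 29 rect [842.1 448.    9.4  30.7  12.7] hub  0
scene px 356 182 n 270 ztop 47 rect [643.5 135.5  40.8  37.2  20. ] hub [643.3 136.1] 67
scene px 495 182 n 42 ztop 17 rect [843.6 382.9   5.8  47.5  16.8] hub  0
scene px 139 204 n 1175 ztop 31 rect [ 386.9 -262.1   77.3  112.3   46.7] hub  0
scene px 200 192 n 191 ztop 47 rect [ 446.2 -148.5   30.3   27.4   66.2] hub [ 444.7 -147.9] 60
scene px 233 215 n 128 ztop 14 rect [ 531.8 -124.6   27.7   27.7   51.2] hub  0
scene px 414 246 n 422 ztop 67 rect [823.6  94.4  13.9  54.5  61.1] hub [829.   89.2] 2
[... 1499 characters left out ...]
 n 1590 ztop 33 rect [547.   -2.6  78.8 248.1  85.7] hub  0
side px 269 189 n 76 ztop 16 rect [ 534.  -126.3   23.4   29.3   36.2] hub  0
side px 302 196 n 151 ztop 49 rect [ 444.4 -146.    28.2   29.3   33. ] hub [ 444.3 -145.8] 44
side px 166 230 n 251 ztop 48 rect [643.6 138.1  40.8  38.5  67. ] hub [643.4 138.2] 63
side px 202 253 n 149 ztop 15 rect [536.3 133.   36.   38.4  19.4] hub  0
side px 24 258 n 46 ztop 19 rect [846.2 384.    8.1  40.3  20.3] hub  0
side px 144 292 n 1520 ztop 33 rect [558.9 284.8 173.5  77.4   2. ] hub  0
side px 237 275 n 405 ztop 49 rect [432.  132.6  49.7  46.2  43.8] hub [432.  132.5] 89
side px 2 274 n 67 ztop 37 rect [842.9 443.3   8.4  18.9   1.2] hub  2
```

servo_tool:
  plan:
    - {"fingers":0,"dx":1.6,"dy":-1.5}
    - {"dx":3.2,"dy":-3.06}
    - {"dx":3.2,"dy":-3.06}
    - {"dx":3.2,"dy":-3.06}
    - {"dx":3.2,"dy":-3.06}
    - {"dx":3.2,"dy":-3.06}
    - {"dx":3.2,"dy":-3.06}
    - {"dx":3.2,"dy":-3.06}
    - {"dx":3.2,"dy":-3.06}
    - {"dx":3.2,"dy":-3.06}
    - {"dx":3.2,"dy":-3.06}
    - {"dx":3.2,"dy":-3.06}

```text
invalid input
```

servo_tool:
  plan:
    - {"dx":3.2,"dy":-3.06}
    - {"dx":3.2,"dy":-3.06}
    - {"dx":3.2,"dy":-3.06}
    - {"dx":3.2,"dy":-3.06}
    - {"dx":3.2,"dy":-3.06}
    - {"dx":3.2,"dy":-3.06}
    - {"dx":3.2,"dy":-3.06}
    - {"dx":3.2,"dy":-3.06}
    - {"dx":1.6,"dy":-1.5,"twist":0}
    - {"twist":-8.5}
    - {"twist":-8.5}
    - {"twist":-8.5}

```text
invalid input
```

servo_tool:
  plan:
    - {"twist":-8.5}
    - {"twist":-8.5}
    - {"twist":-8.5}
    - {"twist":-8.5}
    - {"twist":-8.5}
    - {"twist":-1.2}
    - {}
    - {}

```text
invalid input
```

servo_tool:
  plan:
    - {"fingers":0,"dx":1.6,"dy":-1.5,"dz":0,"twist":0}
    - {"fingers":0,"dx":3.2,"dy":-3.06,"dz":0,"twist":0}
    - {"fingers":0,"dx":3.2,"dy":-3.06,"dz":0,"twist":0}
    - {"fingers":0,"dx":3.2,"dy":-3.06,"dz":0,"twist":0}
    - {"fingers":0,"dx":3.2,"dy":-3.06,"dz":0,"twist":0}
    - {"fingers":0,"dx":3.2,"dy":-3.06,"dz":0,"twist":0}
    - {"fingers":0,"dx":3.2,"dy":-3.06,"dz":0,"twist":0}
    - {"fingers":0,"dx":3.2,"dy":-3.06,"dz":0,"twist":0}
    - {"fingers":0,"dx":3.2,"dy":-3.06,"dz":0,"twist":0}
    - {"fingers":0,"dx":3.2,"dy":-3.06,"dz":0,"twist":0}

```text
clock: 1.1
ee_pos: [0.3912, -0.1412, 0.2144]
eef_rot: [-180.0, -0.0, 23.0]
ft_force: [0.4, -0.7, -0.3]
width: 0.0461
gripper_force: 0.0
```

servo_tool:
  plan:
    - {"fingers":0,"dx":3.2,"dy":-3.03,"dz":0,"twist":0}
    - {"fingers":0,"dx":3.2,"dy":-3.03,"dz":0,"twist":0}
    - {"fingers":0,"dx":3.2,"dy":-3.03,"dz":0,"twist":0}
    - {"fingers":0,"dx":3.2,"dy":-3.03,"dz":0,"twist":0}
    - {"fingers":0,"dx":3.2,"dy":-3.03,"dz":0,"twist":0}
    - {"fingers":0,"dx":3.2,"dy":-3.03,"dz":0,"twist":0}
    - {"fingers":0,"dx":3.2,"dy":-3.03,"dz":0,"twist":0}
    - {"fingers":0,"dx":3.2,"dy":-3.03,"dz":0,"twist":0}
    - {"fingers":0,"dx":3.2,"dy":-3.03,"dz":0,"twist":0}
    - {"fingers":0,"dx":3.2,"dy":-3.03,"dz":0,"twist":0}
    - {"fingers":0,"dx":1.8,"dy":-1.7,"dz":0,"twist":0}

```text
clock: 2.2
ee_pos: [0.5771, 0.2865, 0.2136]
eef_rot: [-180.0, 0.0, 23.1]
ft_force: [-0.6, -0.4, -0.3]
width: 0.046
gripper_force: 0.0
```

servo_tool:
  plan:
    - {"fingers":0,"dx":0,"dy":0,"dz":0,"twist":-8.5}
    - {"fingers":0,"dx":0,"dy":0,"dz":0,"twist":-8.5}
    - {"fingers":0,"dx":0,"dy":0,"dz":0,"twist":-8.5}
    - {"fingers":0,"dx":0,"dy":0,"dz":0,"twist":-8.5}
    - {"fingers":0,"dx":0,"dy":0,"dz":0,"twist":-8.5}
    - {"fingers":0,"dx":0,"dy":0,"dz":0,"twist":-8.5}
    - {"fingers":0,"dx":0,"dy":0,"dz":0,"twist":-8.5}
    - {"fingers":0,"dx":0,"dy":0,"dz":0,"twist":-8.5}
    - {"fingers":0,"dx":0,"dy":0,"dz":0,"twist":-1.2}
    - {"fingers":0,"dx":0,"dy":0,"dz":0,"twist":0}

```text
clock: 3.2
ee_pos: [0.5768, 0.2836, 0.2142]
eef_rot: [-180.0, 0.0, 92.1]
ft_force: [0.3, 0.3, -0.2]
width: 0.0462
gripper_force: 0.0
```

```bash
cat >> h.py <<'E'
from scipy.spatial.transform import Rotation as R
def wcloud(out=None):
    s=sense(); f=grab('wrist',out)
    T=np.eye(4);T[:3,:3]=R.from_euler('xyz',s['eef_rot'],degrees=True).as_matrix();T[:3,3]=s['ee_pos']
    f['extrinsics']=np.linalg.inv(T@f['tool_from_camera']); return s,f,cloud(f)
def go(x,y,z,yaw=None,s=None):
    s=s or sense(); d=np.array([x,y,z])/1000-s['ee_pos']
    t=R.from_euler('xyz',s['eef_rot'],degrees=True).as_matrix().T@d*100
    print('pose',(s['ee_pos']*1000).round(1),s['eef_rot'].round(2),'shift cm',t.round(2),'twist',None if yaw is None else -(yaw-s['eef_rot'][2]))
E
python3 - <<'E'
from h import *; from m import fit
s,f,P=wcloud('w1.png'); print(s['ee_pos'],s['eef_rot']); print(np.median(P[abs(P[...,2])<.01][:,2])); fit('w',f)
E
```

```text
[0.57678457 0.28361088 0.21419636] [-1.79959335e+02  9.27607723e-03  9.20681246e+01]
-0.001675389017362583
w px 507 20 n 353 ztop 19 rect [836.9 455.    7.8  42.4  19.7] hub  0
w px 498 89 n 270 ztop 15 rect [844.6 382.8   7.9  46.8  18.6] hub  0
w px 239 171 n 3155 ztop 29 rect [556.9 286.  172.3  76.3   2. ] hub  0
w px 297 273 n 112 ztop 13 rect [631.9 150.3  19.5  13.3  19.2] hub  0
w px 220 273 n 164 ztop 12 rect [534.1 146.4  32.7  11.2   2.2] hub  0
w px 209 346 n 469 ztop 22 rect [535.9  37.    3.3 116.4  85.7] hub  0
```

servo_tool:
  plan:
    - {"fingers":0,"dx":0.3,"dy":-0.1,"dz":3,"twist":0}
    - {"fingers":0,"dx":0,"dy":0,"dz":4,"twist":0}
    - {"fingers":0,"dx":0,"dy":0,"dz":4,"twist":0}
    - {"fingers":0,"dx":0,"dy":0,"dz":4,"twist":0}
    - {"fingers":0,"dx":0,"dy":0,"dz":3,"twist":0}
    - {"fingers":0,"dx":0,"dy":0,"dz":1.5,"twist":0}
    - {"fingers":0,"dx":0,"dy":0,"dz":1,"twist":0}
    - {"fingers":-1,"dx":0,"dy":0,"dz":0,"twist":0}
    - {"fingers":-1,"dx":0,"dy":0,"dz":0,"twist":0}
    - {"fingers":-1,"dx":0,"dy":0,"dz":0,"twist":0}
    - {"fingers":-1,"dx":0,"dy":0,"dz":0,"twist":0}
    - {"fingers":-1,"dx":0,"dy":0,"dz":0,"twist":0}
  newtons: 50

```text
clock: 4.45
ee_pos: [0.5766, 0.2868, 0.0107]
eef_rot: [179.9, -0.0, 92.2]
ft_force: [0.6, -1.0, 4.2]
width: 0.0093
gripper_force: 50.0
```

servo_tool:
  plan:
    - {"fingers":-1,"dx":0,"dy":0,"dz":-1,"twist":0}
    - {"fingers":-1,"dx":0,"dy":0,"dz":-2.5,"twist":0}
    - {"fingers":-1,"dx":0,"dy":0,"dz":-3,"twist":0}
    - {"fingers":-1,"dx":-1,"dy":0.05,"dz":-2.5,"twist":0}
    - {"fingers":-1,"dx":-2,"dy":0.1,"dz":-1,"twist":0}
    - {"fingers":-1,"dx":-3,"dy":0.1,"dz":0,"twist":0}
    - {"fingers":-1,"dx":-3,"dy":0.1,"dz":0,"twist":0}
    - {"fingers":-1,"dx":-3,"dy":0.1,"dz":0,"twist":0}
    - {"fingers":-1,"dx":-3,"dy":0.1,"dz":0,"twist":0}
    - {"fingers":-1,"dx":-3,"dy":0.1,"dz":0,"twist":0}
    - {"fingers":-1,"dx":-3,"dy":0.1,"dz":0,"twist":0}
    - {"fingers":-1,"dx":-3,"dy":0.1,"dz":0,"twist":0}

```text
clock: 5.65
ee_pos: [0.5931, 0.046, 0.1096]
eef_rot: [-180.0, -0.0, 92.2]
ft_force: [0.2, -0.3, -3.4]
width: 0.0096
gripper_force: 50.0
```

servo_tool:
  plan:
    - {"fingers":-1,"dx":-2.5,"dy":0.1,"dz":0,"twist":0}
    - {"fingers":-1,"dx":-1.8,"dy":0.1,"dz":0,"twist":0}
    - {"fingers":-1,"dx":0,"dy":0,"dz":0,"twist":3.2}
    - {"fingers":-1,"dx":0,"dy":0,"dz":0,"twist":3.3}
    - {"fingers":-1,"dx":0,"dy":0,"dz":0,"twist":0}
    - {"fingers":-1,"dx":0,"dy":0,"dz":0,"twist":0}

```text
clock: 6.25
ee_pos: [0.5972, 0.0045, 0.1096]
eef_rot: [-180.0, -0.0, 85.8]
ft_force: [0.2, 0.4, -3.0]
width: 0.0097
gripper_force: 50.0
```

Run:
```python
from h import *; from m import fit
go(599.3,-5.4,42,85.65)
s,f,P=wcloud('w2.png'); fit('w',f)
f=grab('scene','s2.png'); P=cloud(f)
m=(P[...,2]>.09)&(P[...,2]<.14)&(P[...,0]>.4)&(P[...,0]<.8)&(abs(P[...,1])<.1)
f=grab('side','d2.png')
```

```text
pose [597.2   4.5 109.6] [-1.7998e+02 -1.0000e-02  8.5820e+01] shift cm [-0.97  0.29  6.76] twist 0.1691452086804759
w px 303 21 n 1997 ztop 45 rect [642.  134.   33.2  41.7  75.4] hub [642.2 135.1] 584
w px 166 36 n 1421 ztop 11 rect [535.2 133.6  36.9  36.7  60.1] hub  0
w px 33 48 n 3598 ztop 45 rect [432.8 131.7  51.9  49.6  70.2] hub [436.4 130.8] 667
w px 510 33 n 62 ztop 10 rect [804.2 117.2   2.6  21.5   7.4] hub  0
w px 176 161 n 1657 ztop 29 rect [546.2  36.2  12.9 243.3  88.6] hub  0
w px 494 259 n 1317 ztop 41 rect [803.5 -69.8  54.    9.7  50.4] hub [798.3 -72.1] 82
w px 500 322 n 485 ztop 44 rect [ 808.5 -126.2   18.    52.2   48.7] hub [ 798.4 -118.6] 366
```

View pics/w2.png

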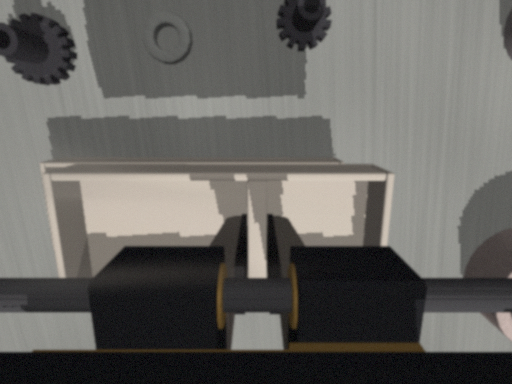

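servo_tool:
  plan:
    - {"fingers":-1,"dx":-0.97,"dy":0.29,"dz":1,"twist":0.1}
    - {"fingers":-1,"dx":0,"dy":0,"dz":2.5,"twist":0}
    - {"fingers":-1,"dx":0,"dy":0,"dz":2,"twist":0}
    - {"fingers":-1,"dx":0,"dy":0,"dz":0.8,"twist":0}
    - {"fingers":-1,"dx":0,"dy":0,"dz":0.4,"twist":0}
    - {"fingers":-1,"dx":0,"dy":0,"dz":0.1,"twist":0}
    - {"fingers":-1,"dx":0,"dy":0,"dz":0,"twist":0}

```text
clock: 7.1
ee_pos: [0.6003, -0.0059, 0.0425]
eef_rot: [179.9, 0.0, 85.6]
ft_force: [-0.3, -0.4, -3.7]
width: 0.0094
gripper_force: 50.0
```

servo_tool:
  plan:
    - {"fingers":-1,"dx":0,"dy":0,"dz":0.1,"twist":0}
    - {"fingers":-1,"dx":0,"dy":0,"dz":0.1,"twist":0}
    - {"fingers":-1,"dx":0,"dy":0,"dz":0,"twist":0}
    - {"fingers":0,"dx":0,"dy":0,"dz":0,"twist":0}
    - {"fingers":0,"dx":0,"dy":0,"dz":0,"twist":0}
    - {"fingers":0,"dx":0,"dy":0,"dz":0,"twist":0}
    - {"fingers":0,"dx":0,"dy":0,"dz":-2,"twist":0}
    - {"fingers":0,"dx":0,"dy":0,"dz":-4,"twist":0}
    - {"fingers":0,"dx":0,"dy":0,"dz":-4,"twist":0}
    - {"fingers":0,"dx":0,"dy":0,"dz":-4,"twist":0}
    - {"fingers":0,"dx":0,"dy":0,"dz":-3,"twist":0}
    - {"fingers":0,"dx":0,"dy":0,"dz":0,"twist":0}

```text
clock: 8.3
ee_pos: [0.6026, -0.0062, 0.2157]
eef_rot: [179.4, 0.1, 85.6]
ft_force: [0.7, 0.5, -0.1]
width: 0.0459
gripper_force: 0.0
```

Run:
```python
from h import *
from m import fit
s,f,P=wcloud('w3.png')
def rect(P,lo,hi):
    m=(P[...,2]>lo)&(P[...,2]<hi)&(P[...,0]>.38)&(P[...,0]<.72)&(abs(P[...,1])<.075)
    k,l,st,_=cv2.connectedComponentsWithStats(m.astype(np.uint8)); q=P[m][:,:2]*1000
    return len(q),np.round(cv2.minAreaRect(q.astype(np.float32)),1) if 0 else cv2.minAreaRect(q.astype(np.float32))
print('wrist mid',rect(P,.054,.064)); print('all',rect(P,.024,.064)); print(np.percentile(P[(P[...,2]>.05)&(P[...,2]<.07)&(abs(P[...,1])<.05)][:,2],[10,50,90]))
go(548,-273.4,214,103.3)
f=grab('scene','s3.png'); P=cloud(f)
print('scene mid',rect(P,.054,.066),'low',rect(P,.024,.033))
```

```text
wrist mid (2691, ((580.5765380859375, -4.523143768310547), (76.51910400390625, 172.12185668945312), 85.61933898925781))
all (12711, ((544.1068725585938, -1.7346038818359375), (76.73615264892578, 245.41029357910156), 85.79348754882812))
[0.05433778 0.05781976 0.05895339]
pose [601.1  -6.  212.4] [1.7968e+02 4.0000e-02 8.5620e+01] shift cm [-27.07  -3.26  -0.16] twist -17.67516424399153
scene mid (683, ((580.1318359375, -5.06878662109375), (76.278564453125, 174.04119873046875), 85.41666412353516)) low (867, ((543.5166015625, -2.6140060424804688), (76.19219970703125, 245.9735107421875), 85.55113220214844))
```

View pics/w3.png

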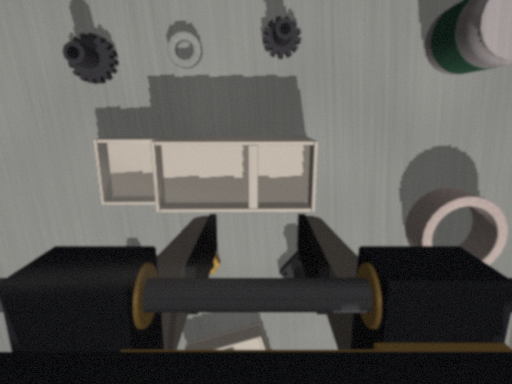

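servo_tool:
  plan:
    - {"fingers":0,"dx":-2,"dy":-0.3,"dz":0,"twist":0}
    - {"fingers":0,"dx":-4,"dy":-0.5,"dz":0,"twist":0}
    - {"fingers":0,"dx":-4,"dy":-0.5,"dz":0,"twist":0}
    - {"fingers":0,"dx":-4,"dy":-0.5,"dz":0,"twist":0}
    - {"fingers":0,"dx":-4,"dy":-0.5,"dz":0,"twist":0}
    - {"fingers":0,"dx":-4,"dy":-0.5,"dz":0,"twist":0}
    - {"fingers":0,"dx":-3,"dy":-0.3,"dz":0,"twist":0}
    - {"fingers":0,"dx":-2,"dy":-0.2,"dz":0,"twist":0}
    - {"fingers":0,"dx":0,"dy":0,"dz":0,"twist":-8.5}
    - {"fingers":0,"dx":0,"dy":0,"dz":0,"twist":-8.5}
    - {"fingers":0,"dx":0,"dy":0,"dz":0,"twist":-0.7}
    - {"fingers":0,"dx":0,"dy":0,"dz":0,"twist":0}

```text
clock: 9.6
ee_pos: [0.5453, -0.2718, 0.2078]
eef_rot: [-179.9, -0.1, 103.2]
ft_force: [0.3, 0.2, 0.5]
width: 0.0462
gripper_force: 0.0
```

Run:
```python
from h import *
from m import fit
s,f,P=wcloud('w4.png'); fit('w',f); go(547.4,-272.6,10,103.3,s)
```

```text
w px 189 37 n 740 ztop 45 rect [ 445.1 -148.6   31.8   28.2   51.7] hub [ 444.2 -147.7] 312
w px 276 37 n 572 ztop 12 rect [ 532.3 -126.    26.1   29.4   26.1] hub  0
w px 375 83 n 1419 ztop 45 rect [ 650.2 -146.7   39.9   39.9   45.5] hub [ 649.6 -146.8] 356
w px 114 128 n 3585 ztop 29 rect [ 386.8 -262.3   76.4  110.1   46.8] hub  0
w px 508 89 n 191 ztop 16 rect [ 796.5 -119.4    7.4   46.3   23.7] hub  0
w px 258 176 n 2384 ztop 29 rect [ 547.4 -273.2  110.1   75.9   13.1] hub  0
w px 266 260 n 780 ztop 29 rect [ 582.  -375.    85.2   37.6   12.4] hub  0
w px 244 326 n 926 ztop 29 rect [ 570.7 -453.2   50.2   76.    77.6] hub  0
pose [ 545.3 -271.8  207.8] [-1.7989e+02 -1.3000e-01  1.0315e+02] shift cm [-0.18  0.22 19.78] twist -0.14728032180680373
```

servo_tool:
  plan:
    - {"fingers":0,"dx":-0.23,"dy":0.2,"dz":3,"twist":0}
    - {"fingers":0,"dx":0,"dy":0,"dz":4,"twist":0}
    - {"fingers":0,"dx":0,"dy":0,"dz":4,"twist":0}
    - {"fingers":0,"dx":0,"dy":0,"dz":4,"twist":0}
    - {"fingers":0,"dx":0,"dy":0,"dz":2.7,"twist":0}
    - {"fingers":0,"dx":0,"dy":0,"dz":1.2,"twist":0}
    - {"fingers":0,"dx":0,"dy":0,"dz":0.7,"twist":0}
    - {"fingers":-1,"dx":0,"dy":0,"dz":0,"twist":0}
    - {"fingers":-1,"dx":0,"dy":0,"dz":0,"twist":0}
    - {"fingers":-1,"dx":0,"dy":0,"dz":0,"twist":0}
    - {"fingers":-1,"dx":0,"dy":0,"dz":0,"twist":0}
    - {"fingers":-1,"dx":0,"dy":0,"dz":0,"twist":0}
  newtons: 50

```text
clock: 10.85
ee_pos: [0.5488, -0.2746, 0.0145]
eef_rot: [180.0, 0.1, 103.3]
ft_force: [-0.7, -0.7, 3.4]
width: 0.0094
gripper_force: 50.0
```

Run:
```python
from h import *
# target: middle (580.6,-4.5) at -4.4deg, top at x=-31
a=np.radians(-4.35); x,y=580.6-31*np.cos(a),-4.5-31*np.sin(a); print(x,y)
go(x,y+.5,150,85.6)
```

```text
549.6893010009225 -2.1486839029114853
pose [ 548.8 -274.6   14.5] [1.7997e+02 7.0000e-02 1.0332e+02] shift cm [ 26.52   6.38 -13.58] twist 17.717642826003768
```

servo_tool:
  plan:
    - {"fingers":-1,"dx":0,"dy":0,"dz":-1,"twist":0}
    - {"fingers":-1,"dx":0,"dy":0,"dz":-2.5,"twist":0}
    - {"fingers":-1,"dx":0,"dy":0,"dz":-3,"twist":0}
    - {"fingers":-1,"dx":0,"dy":0,"dz":-3,"twist":0}
    - {"fingers":-1,"dx":1,"dy":0.2,"dz":-2.5,"twist":0}
    - {"fingers":-1,"dx":2,"dy":0.5,"dz":-1.5,"twist":0}
    - {"fingers":-1,"dx":3,"dy":0.7,"dz":0,"twist":0}
    - {"fingers":-1,"dx":3,"dy":0.7,"dz":0,"twist":0}
    - {"fingers":-1,"dx":3,"dy":0.7,"dz":0,"twist":0}
    - {"fingers":-1,"dx":3,"dy":0.7,"dz":0,"twist":0}
    - {"fingers":-1,"dx":3,"dy":0.7,"dz":0,"twist":0}
    - {"fingers":-1,"dx":3,"dy":0.8,"dz":0,"twist":0}

```text
clock: 12.05
ee_pos: [0.5483, -0.0569, 0.1489]
eef_rot: [-180.0, -0.0, 103.3]
ft_force: [0.5, 0.2, -2.3]
width: 0.0098
gripper_force: 50.0
```

servo_tool:
  plan:
    - {"fingers":-1,"dx":3,"dy":0.8,"dz":0,"twist":0}
    - {"fingers":-1,"dx":1.5,"dy":0.3,"dz":0,"twist":0}
    - {"fingers":-1,"dx":0.9,"dy":0.2,"dz":0,"twist":6}
    - {"fingers":-1,"dx":0,"dy":0,"dz":0,"twist":6}
    - {"fingers":-1,"dx":0,"dy":0,"dz":0,"twist":5.7}
    - {"fingers":-1,"dx":0,"dy":0,"dz":0,"twist":0}
    - {"fingers":-1,"dx":0,"dy":0,"dz":0,"twist":0}

```text
clock: 12.75
ee_pos: [0.5489, -0.0031, 0.1487]
eef_rot: [-180.0, 0.0, 85.7]
ft_force: [-0.8, -0.1, -2.0]
width: 0.0093
gripper_force: 50.0
```

Run:
```python
from h import *
go(549.7,-3.3,74.5,85.6)
```

```text
pose [548.9  -3.1 148.7] [-1.7999e+02  1.0000e-02  8.5730e+01] shift cm [-0.01  0.09  7.42] twist 0.13490451981896
```

servo_tool:
  plan:
    - {"fingers":-1,"dx":0,"dy":0.09,"dz":1.5,"twist":0.1}
    - {"fingers":-1,"dx":0,"dy":0,"dz":2.5,"twist":0}
    - {"fingers":-1,"dx":0,"dy":0,"dz":2,"twist":0}
    - {"fingers":-1,"dx":0,"dy":0,"dz":0.8,"twist":0}
    - {"fingers":-1,"dx":0,"dy":0,"dz":0.4,"twist":0}
    - {"fingers":-1,"dx":0,"dy":0,"dz":0.1,"twist":0}
    - {"fingers":-1,"dx":0,"dy":0,"dz":0.1,"twist":0}
    - {"fingers":-1,"dx":0,"dy":0,"dz":0,"twist":0}

```text
clock: 13.55
ee_pos: [0.5506, -0.0029, 0.0755]
eef_rot: [179.9, 0.0, 85.5]
ft_force: [-0.1, -0.1, -2.0]
width: 0.0097
gripper_force: 50.0
```

servo_tool:
  plan:
    - {"fingers":-1,"dx":0,"dy":0,"dz":0.1,"twist":0}
    - {"fingers":-1,"dx":0,"dy":0,"dz":0.05,"twist":0}
    - {"fingers":-1,"dx":0,"dy":0,"dz":0,"twist":0}
    - {"fingers":0,"dx":0,"dy":0,"dz":0,"twist":0}
    - {"fingers":0,"dx":0,"dy":0,"dz":0,"twist":0}
    - {"fingers":0,"dx":0,"dy":0,"dz":0,"twist":0}
    - {"fingers":0,"dx":0,"dy":0,"dz":-2,"twist":0}
    - {"fingers":0,"dx":0,"dy":0,"dz":-4,"twist":0}
    - {"fingers":0,"dx":0,"dy":0,"dz":-4,"twist":0}
    - {"fingers":0,"dx":0,"dy":0,"dz":-4,"twist":0}
    - {"fingers":0,"dx":0,"dy":0,"dz":-2,"twist":0}
    - {"fingers":0,"dx":0,"dy":0,"dz":0,"twist":0}

```text
clock: 14.75
ee_pos: [0.552, -0.0032, 0.237]
eef_rot: [179.6, 0.1, 85.5]
ft_force: [1.2, -0.9, 0.2]
width: 0.0459
gripper_force: 0.0
```

```bash
cat > r.py <<'E'
from h import *
def rect(P,lo,hi):
    m=(P[...,2]>lo)&(P[...,2]<hi)&(P[...,0]>.38)&(P[...,0]<.72)&(abs(P[...,1])<.075)
    c,d,a=cv2.minAreaRect((P[m][:,:2]*1000).astype(np.float32)); return m.sum(),np.round([*c,*d,a],1)
E
python3 - <<'E'
from r import *
s,f,P=wcloud('w5.png'); z=P[...,2]
print('top',rect(P,.083,.096),'mid',rect(P,.05,.064),'all',rect(P,.024,.064))
f=grab('scene','s5.png'); P=cloud(f); print('scene top',rect(P,.084,.096),'mid+',rect(P,.054,.096),'all',rect(P,.022,.096))
go(432.5,131,214,-4.4)
E
```

```text
top (np.int64(2169), array([550.2,  -0.7,  75.5, 110. ,  85.4])) mid (np.int64(5752), array([581.3,  -3.6,  76.2, 171.3,  85. ])) all (np.int64(9212), array([544.4,  -1.2,  77.4, 245.4,  85.8]))
scene top (np.int64(570), array([549.8,  -1.2,  77.2, 111.9,  85.6])) mid+ (np.int64(2359), array([580.6,  -4.3,  78.8, 173.5,  85.3])) all (np.int64(3912), array([543.5,  -1.6,  78.6, 247.9,  85.7]))
pose [549.5  -2.7 232.2] [-1.7995e+02 -1.0000e-02  8.5520e+01] shift cm [ 12.42 -12.71   1.83] twist 89.92018658407589
```

View pics/w5.png

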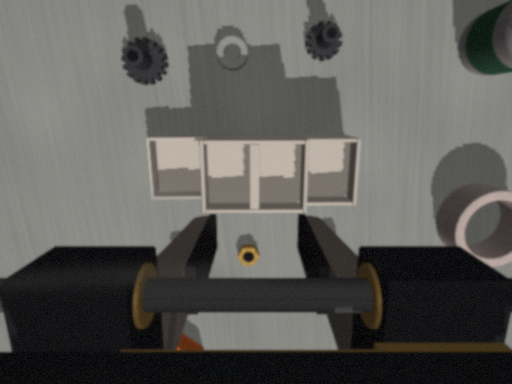

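servo_tool:
  plan:
    - {"fingers":0,"dx":2,"dy":-2,"dz":0,"twist":0}
    - {"fingers":0,"dx":2.5,"dy":-2.6,"dz":0,"twist":0}
    - {"fingers":0,"dx":3,"dy":-3,"dz":0,"twist":0}
    - {"fingers":0,"dx":2.9,"dy":-3,"dz":0,"twist":0}
    - {"fingers":0,"dx":2,"dy":-2.1,"dz":0,"twist":0}
    - {"fingers":0,"dx":0,"dy":0,"dz":0,"twist":8.5}
    - {"fingers":0,"dx":0,"dy":0,"dz":0,"twist":8.5}
    - {"fingers":0,"dx":0,"dy":0,"dz":0,"twist":8.5}
    - {"fingers":0,"dx":0,"dy":0,"dz":0,"twist":8.5}
    - {"fingers":0,"dx":0,"dy":0,"dz":0,"twist":8.5}
    - {"fingers":0,"dx":0,"dy":0,"dz":0,"twist":8.5}
    - {"fingers":0,"dx":0,"dy":0,"dz":0,"twist":8.5}

```text
clock: 16.05
ee_pos: [0.4315, 0.1307, 0.2303]
eef_rot: [-179.9, 0.3, 25.7]
ft_force: [0.0, 1.0, 0.1]
width: 0.0458
gripper_force: 0.0
```

servo_tool:
  plan:
    - {"fingers":0,"dx":0,"dy":0,"dz":0,"twist":8.5}
    - {"fingers":0,"dx":0,"dy":0,"dz":0,"twist":8.5}
    - {"fingers":0,"dx":0,"dy":0,"dz":0,"twist":8.5}
    - {"fingers":0,"dx":0,"dy":0,"dz":0,"twist":5}
    - {"fingers":0,"dx":0,"dy":0,"dz":0,"twist":0}

```text
clock: 16.55
ee_pos: [0.4316, 0.1307, 0.2306]
eef_rot: [180.0, 0.3, -4.5]
ft_force: [-0.1, -0.5, 0.5]
width: 0.046
gripper_force: 0.0
```

Run:
```python
from r import *
from m import fit
s,f,P=wcloud('w6.png'); fit('w',f); go(432.3,131.5,18,-4.4)
```

```text
w px 351 97 n 3008 ztop 67 rect [515.2   2.   77.4 186.1  85.8] hub [544.6  34. ] 784
w px 389 16 n 2334 ztop 66 rect [575.4  -6.5  62.1  31.6  85.1] hub [575.8  -7.9] 2334
w px 383 74 n 3129 ztop 67 rect [522.4  -2.2  62.3  45.7  85.6] hub [522.9  -3.7] 3129
w px 470 63 n 513 ztop 12 rect [ 531.9 -124.5   26.1   28.9   28.3] hub  0
w px 247 79 n 616 ztop 12 rect [534.5 134.3  36.3  36.7  85.2] hub  0
w px 489 139 n 777 ztop 46 rect [ 443.3 -143.5   27.5   31.7   84.9] hub [ 443.5 -144.1] 254
w px 255 166 n 1166 ztop 45 rect [431.1 132.9  51.   51.3  65.1] hub [431.5 132.9] 286
pose [431.8 130.7 231. ] [179.98   0.22  -4.37] shift cm [ 0.13 -0.09 21.3 ] twist 0.03341021162392099
```

servo_tool:
  plan:
    - {"fingers":0,"dx":0,"dy":-0.12,"dz":3,"twist":0}
    - {"fingers":0,"dx":0,"dy":0,"dz":4,"twist":0}
    - {"fingers":0,"dx":0,"dy":0,"dz":4,"twist":0}
    - {"fingers":0,"dx":0,"dy":0,"dz":4,"twist":0}
    - {"fingers":0,"dx":0,"dy":0,"dz":3.3,"twist":0}
    - {"fingers":0,"dx":0,"dy":0,"dz":2,"twist":0}
    - {"fingers":0,"dx":0,"dy":0,"dz":0.8,"twist":0}
    - {"fingers":-1,"dx":0,"dy":0,"dz":0,"twist":0}
    - {"fingers":-1,"dx":0,"dy":0,"dz":0,"twist":0}
    - {"fingers":-1,"dx":0,"dy":0,"dz":0,"twist":0}
    - {"fingers":-1,"dx":0,"dy":0,"dz":0,"twist":0}
    - {"fingers":-1,"dx":0,"dy":0,"dz":0,"twist":0}
  newtons: 40

```text
clock: 17.8
ee_pos: [0.4343, 0.1319, 0.0234]
eef_rot: [-180.0, -0.2, -4.5]
ft_force: [-0.1, 0.0, 6.6]
width: 0.0207
gripper_force: 40.0
```

Run:
```python
from r import *
a=np.radians(-4.35);c,s=np.cos(a),np.sin(a)
print('L',544.2-84*c,-1.5-84*s,'M',580.8+53*c,-4.2+53*s,'S',550+28*c,-1+28*s,550-28*c,-1-28*s)
go(544.2-84*c,-1.5-84*s,100,-4.4)
```

```text
L 460.4419769057255 4.871308134046298 M 633.6473240951971 -8.219992036957784 S 577.9193410314249 -3.1237693780154325 522.0806589685751 1.1237693780154325
pose [434.3 131.9  23.4] [-1.80e+02 -1.60e-01 -4.46e+00] shift cm [ 3.61 12.46 -7.65] twist -0.06278684605357565
```

servo_tool:
  plan:
    - {"fingers":-1,"dx":0,"dy":0,"dz":-1,"twist":0}
    - {"fingers":-1,"dx":0,"dy":0,"dz":-3,"twist":0}
    - {"fingers":-1,"dx":0,"dy":0,"dz":-3,"twist":0}
    - {"fingers":-1,"dx":0.5,"dy":2,"dz":-0.5,"twist":0}
    - {"fingers":-1,"dx":0.8,"dy":2.5,"dz":0,"twist":0}
    - {"fingers":-1,"dx":1,"dy":3,"dz":0,"twist":0}
    - {"fingers":-1,"dx":0.9,"dy":3,"dz":0,"twist":0}
    - {"fingers":-1,"dx":0.5,"dy":1.9,"dz":0,"twist":0}
    - {"fingers":-1,"dx":0,"dy":0,"dz":0,"twist":0}
    - {"fingers":-1,"dx":0,"dy":0,"dz":0,"twist":0}

```text
clock: 18.8
ee_pos: [0.4597, 0.0058, 0.097]
eef_rot: [-180.0, 0.1, -4.5]
ft_force: [-0.3, -0.1, -2.5]
width: 0.021
gripper_force: 40.0
```

Run:
```python
from r import *
go(462,4.9,27.5,-4.4)
s,f,P=wcloud('w7.png'); grab('scene','s7.png'); f=grab('side','d7.png'); P=cloud(f)
c=f['color'];import cv2
cv2.imwrite('pics/d7c.png',cv2.resize(cv2.cvtColor(c[130:300,160:380],cv2.COLOR_RGB2BGR),None,fx=3,fy=3))
```

```text
pose [459.7   5.8  97. ] [-1.7996e+02  5.0000e-02 -4.5300e+00] shift cm [0.24 0.07 6.95] twist -0.13351435060219785
```

View pics/d7c.png

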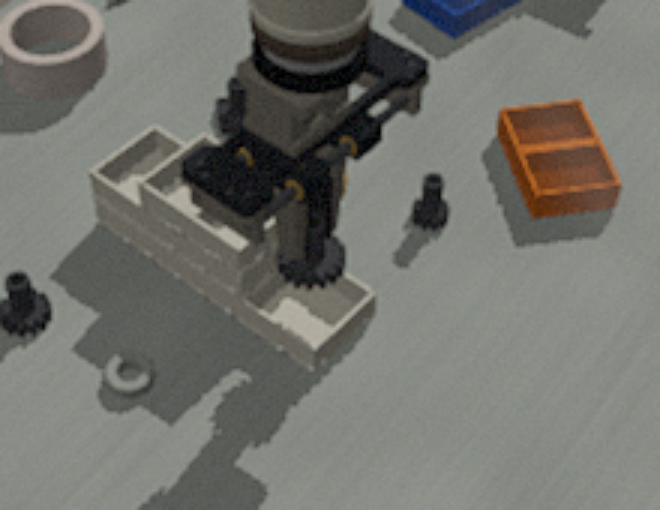

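servo_tool:
  plan:
    - {"fingers":-1,"dx":0.2,"dy":0.07,"dz":1.5,"twist":0}
    - {"fingers":-1,"dx":0,"dy":0,"dz":2.5,"twist":0}
    - {"fingers":-1,"dx":0,"dy":0,"dz":1.5,"twist":0}
    - {"fingers":-1,"dx":0,"dy":0,"dz":0.8,"twist":0}
    - {"fingers":-1,"dx":0,"dy":0,"dz":0.3,"twist":0}
    - {"fingers":-1,"dx":0,"dy":0,"dz":0.1,"twist":0}
    - {"fingers":-1,"dx":0,"dy":0,"dz":0,"twist":0}

```text
clock: 19.65
ee_pos: [0.4628, 0.0046, 0.0308]
eef_rot: [180.0, -0.1, -4.5]
ft_force: [0.0, 0.6, -1.5]
width: 0.0213
gripper_force: 40.0
```

servo_tool:
  plan:
    - {"fingers":-1,"dx":0,"dy":0,"dz":0.15,"twist":0}
    - {"fingers":-1,"dx":0,"dy":0,"dz":0.15,"twist":0}
    - {"fingers":-1,"dx":0,"dy":0,"dz":0.05,"twist":0}
    - {"fingers":-1,"dx":0,"dy":0,"dz":0,"twist":0}
    - {"fingers":-0.37,"dx":0,"dy":0,"dz":0,"twist":0}
    - {"fingers":-0.37,"dx":0,"dy":0,"dz":0,"twist":0}
    - {"fingers":-0.37,"dx":0,"dy":0,"dz":0,"twist":0}
    - {"fingers":-0.37,"dx":0,"dy":0,"dz":-1,"twist":0}
    - {"fingers":-0.37,"dx":0,"dy":0,"dz":-2,"twist":0}
    - {"fingers":0,"dx":0,"dy":0,"dz":-4,"twist":0}
    - {"fingers":0,"dx":0,"dy":0,"dz":-4,"twist":0}
    - {"fingers":0,"dx":0,"dy":0,"dz":-4,"twist":0}

```text
clock: 20.85
ee_pos: [0.4619, 0.0047, 0.1788]
eef_rot: [180.0, -0.0, -4.5]
ft_force: [0.4, 0.7, -0.3]
width: 0.0459
gripper_force: 0.0
```

servo_tool:
  plan:
    - {"fingers":0,"dx":0,"dy":0,"dz":-4,"twist":0}
    - {"fingers":0,"dx":0,"dy":0,"dz":0,"twist":0}

```text
clock: 21.05
ee_pos: [0.4658, 0.0037, 0.2237]
eef_rot: [179.9, -0.7, -4.5]
ft_force: [0.9, 0.0, 0.7]
width: 0.0459
gripper_force: 0.0
```

Run:
```python
from r import *
s,f,P=wcloud('w8.png')
m=(np.hypot(P[...,0]-.46,P[...,1]-.005)<.045)&(P[...,2]>.043)&(P[...,2]<.058); print(m.sum(),P[m].mean(0)*1000,np.percentile(P[m][:,2],90))
go(643,136.5,214,-4.4)
```

```text
296 [459.89625745   6.01054203  48.13285354] 0.04923169498605734
pose [464.2   4.1 220.4] [179.93  -0.42  -4.47] shift cm [ 16.79 -14.59   0.75] twist -0.07296490612552908
```

View pics/w8.png

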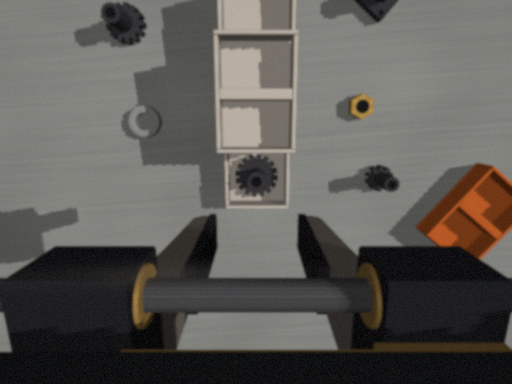

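servo_tool:
  plan:
    - {"fingers":0,"dx":1.8,"dy":-1.6,"dz":0,"twist":0}
    - {"fingers":0,"dx":3,"dy":-2.6,"dz":0,"twist":0}
    - {"fingers":0,"dx":3.2,"dy":-2.8,"dz":0,"twist":0}
    - {"fingers":0,"dx":3.2,"dy":-2.8,"dz":0,"twist":0}
    - {"fingers":0,"dx":3.2,"dy":-2.8,"dz":0,"twist":0}
    - {"fingers":0,"dx":2.4,"dy":-2,"dz":0,"twist":0}
    - {"fingers":0,"dx":0,"dy":0,"dz":0,"twist":0}
    - {"fingers":0,"dx":0,"dy":0,"dz":0,"twist":0}

```text
clock: 21.9
ee_pos: [0.64, 0.137, 0.2147]
eef_rot: [180.0, 0.2, -4.4]
ft_force: [0.0, 0.0, -0.3]
width: 0.046
gripper_force: 0.0
```

Run:
```python
from r import *
from m import fit
s,f,P=wcloud('w9.png'); fit('w',f); go(643,136.5,20,-4.4)
```

```text
w px 257 7 n 751 ztop 60 rect [811.3 124.6  60.   16.8  82.5] hub [805.1 124. ] 327
w px 463 5 n 739 ztop 44 rect [795.  -86.9  55.8   9.3  75.7] hub [791.9 -92.1] 190
w px 494 141 n 1126 ztop 39 rect [ 650.9 -139.3    9.3   19.6   84.2] hub [ 650.  -136.4] 44
w px 384 176 n 6302 ztop 64 rect [602.2  -4.5  77.6 129.4  85.6] hub [623.1  -1.5] 2585
w px 255 166 n 808 ztop 45 rect [643.1 138.7  40.7  41.   85.8] hub [643.5 138.9] 263
w px 397 228 n 2095 ztop 68 rect [574.   -7.   60.5  40.3  85.5] hub [572.5  -8.8] 2095
w px 470 236 n 385 ztop 12 rect [ 532.6 -124.    27.4   28.6   87.4] hub  0
w px 266 249 n 470 ztop 12 rect [535.3 134.4  35.9  37.1  86.3] hub  0
pose [639.9 136.6 215.3] [ 1.7996e+02  1.5000e-01 -4.4800e+00] shift cm [ 0.36 -0.03 19.53] twist -0.08117516481842024
```

servo_tool:
  plan:
    - {"fingers":0,"dx":0.34,"dy":-0.15,"dz":3,"twist":0}
    - {"fingers":0,"dx":0,"dy":0,"dz":4,"twist":0}
    - {"fingers":0,"dx":0,"dy":0,"dz":4,"twist":0}
    - {"fingers":0,"dx":0,"dy":0,"dz":4,"twist":0}
    - {"fingers":0,"dx":0,"dy":0,"dz":2.6,"twist":0}
    - {"fingers":0,"dx":0,"dy":0,"dz":1.2,"twist":0}
    - {"fingers":0,"dx":0,"dy":0,"dz":0.6,"twist":0}
    - {"fingers":-1,"dx":0,"dy":0,"dz":0,"twist":0}
    - {"fingers":-1,"dx":0,"dy":0,"dz":0,"twist":0}
    - {"fingers":-1,"dx":0,"dy":0,"dz":0,"twist":0}
    - {"fingers":-1,"dx":0,"dy":0,"dz":0,"twist":0}
    - {"fingers":-1,"dx":0,"dy":0,"dz":0,"twist":0}

```text
clock: 23.15
ee_pos: [0.6457, 0.1382, 0.0243]
eef_rot: [-180.0, -0.1, -4.5]
ft_force: [-0.6, -1.4, 5.4]
width: 0.0189
gripper_force: 40.0
```

Run:
```python
from r import *
go(633.9,-8.2,130,-4.4)
```

```text
pose [645.7 138.2  24.3] [-1.80e+02 -1.50e-01 -4.47e+00] shift cm [-1.000e-02  1.468e+01 -1.057e+01] twist -0.0707169868918518
```

servo_tool:
  plan:
    - {"fingers":-1,"dx":0,"dy":0,"dz":-1,"twist":0}
    - {"fingers":-1,"dx":0,"dy":0,"dz":-3,"twist":0}
    - {"fingers":-1,"dx":0,"dy":0,"dz":-3.5,"twist":0}
    - {"fingers":-1,"dx":0,"dy":1,"dz":-2.5,"twist":0}
    - {"fingers":-1,"dx":0,"dy":2.5,"dz":0,"twist":0}
    - {"fingers":-1,"dx":0,"dy":3,"dz":0,"twist":0}
    - {"fingers":-1,"dx":0,"dy":3,"dz":0,"twist":0}
    - {"fingers":-1,"dx":0.1,"dy":3,"dz":0,"twist":0}
    - {"fingers":-1,"dx":0.1,"dy":2.2,"dz":0,"twist":0}
    - {"fingers":-1,"dx":0,"dy":0,"dz":0,"twist":0}
    - {"fingers":-1,"dx":0,"dy":0,"dz":0,"twist":0}

```text
clock: 24.25
ee_pos: [0.6347, -0.0082, 0.1224]
eef_rot: [-180.0, 0.0, -4.5]
ft_force: [0.4, -0.8, -2.6]
width: 0.0186
gripper_force: 40.0
```

Run:
```python
from r import *
go(635.5,-8.2,58.3,-4.4)
```

```text
pose [634.7  -8.2 122.4] [-1.7995e+02  5.0000e-02 -4.5300e+00] shift cm [0.08 0.   6.41] twist -0.12755089193978542
```

servo_tool:
  plan:
    - {"fingers":-1,"dx":0.05,"dy":0,"dz":1.5,"twist":0}
    - {"fingers":-1,"dx":0,"dy":0,"dz":2,"twist":0}
    - {"fingers":-1,"dx":0,"dy":0,"dz":1.5,"twist":0}
    - {"fingers":-1,"dx":0,"dy":0,"dz":0.8,"twist":0}
    - {"fingers":-1,"dx":0,"dy":0,"dz":0.3,"twist":0}
    - {"fingers":-1,"dx":0,"dy":0,"dz":0,"twist":0}
    - {"fingers":-1,"dx":0,"dy":0,"dz":0,"twist":0}

```text
clock: 24.95
ee_pos: [0.6363, -0.0085, 0.0625]
eef_rot: [180.0, -0.1, -4.5]
ft_force: [0.4, -1.2, -2.0]
width: 0.019
gripper_force: 40.0
```

servo_tool:
  plan:
    - {"fingers":-1,"dx":0,"dy":0,"dz":0.2,"twist":0}
    - {"fingers":-1,"dx":0,"dy":0,"dz":0.15,"twist":0}
    - {"fingers":-1,"dx":0,"dy":0,"dz":0.07,"twist":0}
    - {"fingers":-1,"dx":0,"dy":0,"dz":0,"twist":0}
    - {"fingers":-0.4,"dx":0,"dy":0,"dz":0,"twist":0}
    - {"fingers":-0.4,"dx":0,"dy":0,"dz":0,"twist":0}
    - {"fingers":-0.4,"dx":0,"dy":0,"dz":0,"twist":0}
    - {"fingers":-0.4,"dx":0,"dy":0,"dz":-1,"twist":0}
    - {"fingers":-0.4,"dx":0,"dy":0,"dz":-2,"twist":0}
    - {"fingers":0,"dx":0,"dy":0,"dz":-4,"twist":0}
    - {"fingers":0,"dx":0,"dy":0,"dz":-4,"twist":0}
    - {"fingers":0,"dx":0,"dy":0,"dz":-4,"twist":0}

```text
clock: 26.15
ee_pos: [0.6355, -0.0084, 0.2097]
eef_rot: [180.0, -0.0, -4.5]
ft_force: [-0.1, 0.4, -0.0]
width: 0.0458
gripper_force: 0.0
```

servo_tool:
  plan:
    - {"fingers":0,"dx":0,"dy":0,"dz":-1,"twist":0}
    - {"fingers":0,"dx":0,"dy":0,"dz":0,"twist":0}

```text
clock: 26.35
ee_pos: [0.637, -0.0087, 0.2203]
eef_rot: [180.0, -0.3, -4.5]
ft_force: [-0.3, 0.3, -0.5]
width: 0.0459
gripper_force: 0.0
```

Run:
```python
from r import *
s,f,P=wcloud('w10.png')
m=(np.hypot(P[...,0]-.634,P[...,1]+.008)<.035)&(P[...,2]>.07)&(P[...,2]<.09); print(m.sum(),P[m].mean(0)*1000,np.percentile(P[m][:,2],90))
go(444.5,-147,214,-4.4)
```

```text
615 [619.23614616  -6.42203873  80.15748728] 0.08804500170285365
pose [635.6  -8.5 217.5] [ 1.80e+02 -4.00e-02 -4.48e+00] shift cm [-17.97  15.3    0.34] twist -0.07535866465028729
```

View pics/w10.png

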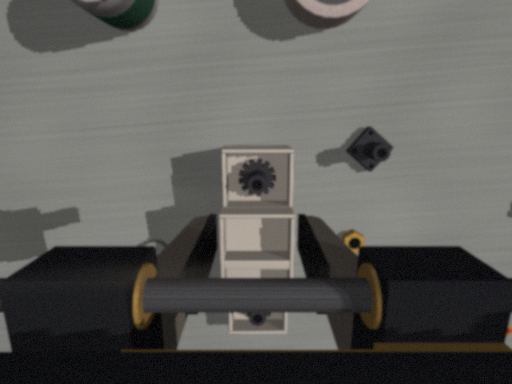

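servo_tool:
  plan:
    - {"fingers":0,"dx":-1.8,"dy":1.5,"dz":0,"twist":0}
    - {"fingers":0,"dx":-3,"dy":2.5,"dz":0,"twist":0}
    - {"fingers":0,"dx":-3.2,"dy":2.8,"dz":0,"twist":0}
    - {"fingers":0,"dx":-3.2,"dy":2.8,"dz":0,"twist":0}
    - {"fingers":0,"dx":-3.2,"dy":2.8,"dz":0,"twist":0}
    - {"fingers":0,"dx":-2.2,"dy":1.9,"dz":0,"twist":0}
    - {"fingers":0,"dx":-1.3,"dy":1,"dz":0,"twist":0}
    - {"fingers":0,"dx":0,"dy":0,"dz":0,"twist":0}
    - {"fingers":0,"dx":0,"dy":0,"dz":0,"twist":0}

```text
clock: 27.3
ee_pos: [0.4446, -0.1465, 0.2157]
eef_rot: [-179.9, 0.1, -4.5]
ft_force: [-0.6, 1.4, 0.1]
width: 0.0458
gripper_force: 0.0
```

Run:
```python
from r import *
from m import fit
s,f,P=wcloud('w11.png'); fit('w',f); go(444,-147.3,20,-4.4)
```

```text
w px 130 89 n 5483 ztop 67 rect [ 5.300e+02 -4.000e-01  7.720e+01  2.161e+02  8.550e+01] hub [576.1 -28.3] 2294
w px 243 1 n 33 ztop 11 rect [ 625.5 -144.7   10.8    4.    83.1] hub  0
w px 481 37 n 2210 ztop 29 rect [ 571.3 -397.6   65.9   52.6   77.1] hub  0
w px 87 47 n 3377 ztop 68 rect [580.3   1.5  61.7  43.8  85.8] hub [581.6   4.2] 3377
w px 232 94 n 476 ztop 12 rect [ 532.2 -125.    25.1   28.3   84.1] hub  0
w px 95 111 n 3094 ztop 68 rect [522.8   6.5  61.2  46.4  85.6] hub [523.    8.8] 3094
w px 12 110 n 526 ztop 11 rect [533.8 130.4  30.7  37.1  72.6] hub  0
w px 128 166 n 1475 ztop 49 rect [460.1   3.8  51.8  48.2  21.8] hub [460.1   4.2] 371
w px 365 202 n 2308 ztop 29 rect [ 391.3 -265.5   76.8   98.    46.6] hub  0
w px 258 169 n 477 ztop 45 rect [ 444.3 -146.5   31.2   30.3   85.6] hub [ 443.9 -146.4] 205
pose [ 445.  -146.3  216.1] [-1.7992e+02  1.0000e-01 -4.4700e+00] shift cm [-0.06  0.13 19.61] twist -0.06692132560268504
```

servo_tool:
  plan:
    - {"fingers":0,"dx":-0.1,"dy":0.05,"dz":3,"twist":0}
    - {"fingers":0,"dx":0,"dy":0,"dz":4,"twist":0}
    - {"fingers":0,"dx":0,"dy":0,"dz":4,"twist":0}
    - {"fingers":0,"dx":0,"dy":0,"dz":4,"twist":0}
    - {"fingers":0,"dx":0,"dy":0,"dz":2.8,"twist":0}
    - {"fingers":0,"dx":0,"dy":0,"dz":1.2,"twist":0}
    - {"fingers":0,"dx":0,"dy":0,"dz":0.6,"twist":0}
    - {"fingers":-1,"dx":0,"dy":0,"dz":0,"twist":0}
    - {"fingers":-1,"dx":0,"dy":0,"dz":0,"twist":0}
    - {"fingers":-1,"dx":0,"dy":0,"dz":0,"twist":0}
    - {"fingers":-1,"dx":0,"dy":0,"dz":0,"twist":0}
    - {"fingers":-1,"dx":0,"dy":0,"dz":0,"twist":0}

```text
clock: 28.55
ee_pos: [0.4451, -0.148, 0.0225]
eef_rot: [179.9, -0.1, -4.5]
ft_force: [-0.3, 1.4, 5.2]
width: 0.017
gripper_force: 40.0
```

Run:
```python
from r import *
go(523.5,1.1,160,-4.4)
```

```text
pose [ 445.1 -148.    22.5] [ 1.7994e+02 -1.2000e-01 -4.4800e+00] shift cm [  6.68 -15.46 -13.75] twist -0.08386327545601802
```

servo_tool:
  plan:
    - {"fingers":-1,"dx":0,"dy":0,"dz":-1,"twist":0}
    - {"fingers":-1,"dx":0,"dy":0,"dz":-3,"twist":0}
    - {"fingers":-1,"dx":0,"dy":0,"dz":-3.5,"twist":0}
    - {"fingers":-1,"dx":0,"dy":0,"dz":-3.5,"twist":0}
    - {"fingers":-1,"dx":0.4,"dy":-1,"dz":-2.2,"twist":0}
    - {"fingers":-1,"dx":1,"dy":-2.4,"dz":0,"twist":0}
    - {"fingers":-1,"dx":1.3,"dy":-3,"dz":0,"twist":0}
    - {"fingers":-1,"dx":1.3,"dy":-3,"dz":0,"twist":0}
    - {"fingers":-1,"dx":1.3,"dy":-3,"dz":0,"twist":0}
    - {"fingers":-1,"dx":1,"dy":-2.2,"dz":0,"twist":0}
    - {"fingers":-1,"dx":0.4,"dy":-0.9,"dz":0,"twist":0}
    - {"fingers":-1,"dx":0,"dy":0,"dz":0,"twist":0}

```text
clock: 29.75
ee_pos: [0.523, 0.0024, 0.1535]
eef_rot: [180.0, 0.0, -4.4]
ft_force: [-0.1, -0.4, -0.6]
width: 0.0168
gripper_force: 40.0
```

Run:
```python
from r import *
go(523,1.1,86.5,-4.4)
```

```text
pose [523.    2.4 153.5] [ 1.7999e+02  2.0000e-02 -4.3700e+00] shift cm [0.01 0.13 6.7 ] twist 0.02591868449627821
```

servo_tool:
  plan:
    - {"fingers":-1,"dx":0,"dy":0.12,"dz":1.5,"twist":0}
    - {"fingers":-1,"dx":0,"dy":0,"dz":2.3,"twist":0}
    - {"fingers":-1,"dx":0,"dy":0,"dz":1.5,"twist":0}
    - {"fingers":-1,"dx":0,"dy":0,"dz":0.8,"twist":0}
    - {"fingers":-1,"dx":0,"dy":0,"dz":0.3,"twist":0}
    - {"fingers":-1,"dx":0,"dy":0,"dz":0,"twist":0}
    - {"fingers":-1,"dx":0,"dy":0,"dz":0,"twist":0}

```text
clock: 30.45
ee_pos: [0.5236, 0.0002, 0.0904]
eef_rot: [180.0, -0.1, -4.5]
ft_force: [0.5, -0.3, -0.5]
width: 0.0171
gripper_force: 40.0
```

servo_tool:
  plan:
    - {"fingers":-1,"dx":0,"dy":0,"dz":0.2,"twist":0}
    - {"fingers":-1,"dx":0,"dy":0,"dz":0.12,"twist":0}
    - {"fingers":-1,"dx":0,"dy":0,"dz":0.05,"twist":0}
    - {"fingers":-1,"dx":0,"dy":0,"dz":0,"twist":0}
    - {"fingers":-0.43,"dx":0,"dy":0,"dz":0,"twist":0}
    - {"fingers":-0.43,"dx":0,"dy":0,"dz":0,"twist":0}
    - {"fingers":-0.43,"dx":0,"dy":0,"dz":0,"twist":0}
    - {"fingers":-0.43,"dx":0,"dy":0,"dz":-1,"twist":0}
    - {"fingers":-0.43,"dx":0,"dy":0,"dz":-2,"twist":0}
    - {"fingers":0,"dx":0,"dy":0,"dz":-4,"twist":0}
    - {"fingers":0,"dx":0,"dy":0,"dz":-4,"twist":0}
    - {"fingers":0,"dx":0,"dy":0,"dz":-4,"twist":0}

```text
clock: 31.65
ee_pos: [0.5227, 0.0007, 0.2379]
eef_rot: [180.0, -0.0, -4.5]
ft_force: [1.3, -0.5, -0.3]
width: 0.0455
gripper_force: 0.0
```

servo_tool:
  plan:
    - {"fingers":0,"dx":-2,"dy":0,"dz":-2,"twist":0}
    - {"fingers":0,"dx":-3,"dy":0,"dz":0,"twist":0}
    - {"fingers":0,"dx":-3,"dy":0,"dz":0,"twist":0}
    - {"fingers":0,"dx":0,"dy":0,"dz":0,"twist":0}
    - {"fingers":0,"dx":0,"dy":0,"dz":0,"twist":0}

```text
clock: 32.15
ee_pos: [0.4435, 0.0068, 0.2564]
eef_rot: [180.0, -0.1, -4.5]
ft_force: [-0.1, -0.4, 0.5]
width: 0.0462
gripper_force: 0.0
```

```bash
python3 - <<'E'
from r import *
s,f,P=wcloud('w12.png')
def hub(P,x,y,lo):
    m=(np.hypot(P[...,0]-x/1e3,P[...,1]-y/1e3)<.02)&(P[...,2]>lo)&(P[...,2]<lo+.015)
    return m.sum(),(P[m].mean(0)*1000).round(1),np.percentile(P[m][:,2],95).round(4) if m.any() else 0
for n,p in(('wrist',P),('scene',cloud(grab('scene','s12.png')))):
    print(n,'top',rect(p,.086,.096),'mid',rect(p,.054,.096),'all',rect(p,.024,.096))
    print(hub(p,522,1,.101),hub(p,634,-8,.071),hub(p,460,5,.042))
E
python3 -c "
import cv2;a=cv2.imread('pics/w12.png');b=cv2.imread('pics/s12.png')[120:260,200:360]
cv2.imwrite('pics/f.png',cv2.hconcat([cv2.resize(a,(400,300)),cv2.resize(b,(343,300))]))"
```

```text
wrist top (np.int64(2262), array([ 5.502e+02, -5.000e-01,  7.610e+01,  1.095e+02,  8.540e+01])) mid (np.int64(8556), array([560. ,  -1.3,  76.2, 129.3,  85.3])) all (np.int64(10072), array([527.5,   0.9,  76.9, 210.4,  85.8]))
(np.int64(271), array([521.5,   2. , 108.2]), np.float64(0.1095)) (np.int64(0), array([nan, nan, nan]), 0) (np.int64(259), array([459.7,   6. ,  48.2]), np.float64(0.0494))
scene top (np.int64(510), array([550.1,  -1.5,  77.5, 111.8,  85.6])) mid (np.int64(2414), array([580.7,  -4.5,  78.9, 173.4,  85.6])) all (np.int64(3832), array([543.9,  -1.9,  79. , 247. ,  85.8]))
(np.int64(62), array([ 5.227e+02, -2.000e-01,  1.081e+02]), np.float64(0.1106)) (np.int64(83), array([633.8,  -9.2,  78. ]), np.float64(0.0803)) (np.int64(54), array([458.6,   4.3,  49.2]), np.float64(0.0509))<stdin>:5: RuntimeWarning: Mean of empty slice.
  ret = um.true_divide(
```

View pics/f.png

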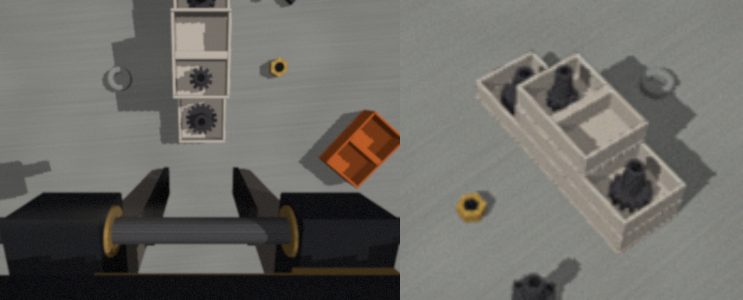

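The final pictures show all three gears standing hub up in their bays, at tops of about 50, 80 and 110 mm. The trays are flush, and the gripper is clear of everything.

```bash
python3 -c "
from plant import finish_job; print(finish_job())"
```

```text
the job is handed in; nothing more can be done
None
```

The job is handed in after about 32 s of robot time: by my last camera measurements both trays are stacked flush and square and each gear stands flat, hub up, in its own bay. The flange, bearing ring and nut were never handled, and no verdict was shown.

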